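Tip-out bin to welding jig

TASK

Tip the bin that holds the steel tab bracket all the way forward on its pivot and take the bracket out of the pocket at its back. Set it flat in the inside corner of the welding jig, square and tight against both fences, and let go; then tip the bin fully shut again. Leave the other bin with its bush and the things on the bench alone.

Things in the scene. Friction and masses are not known exactly. Their poses are not given: they have to be found in the camera images.
- rack: Fixed dark steel rack, 175 mm deep (its x) x 268 wide (y), with two plain grey tip-out bins side by side. Origin: on the bench under the bins' pivot line; x points from the bins' fronts to their backs, y left, z up. Both pivot on the line x = 0, z = 55; the left bin's middle is at y = +65.5, the right one's at y = -65.5.
- rack_roof (a point): Middle of the front one of three steel wires (6 mm thick, along the rack's y, 30 mm apart in x) that roof the backs of the bins, 187 above the bench, 55 behind the pivot line. End panels 6 thick at y = +-131 carry them, 190 high from x = 50 to 120; below 70 high they reach forward to x = -30, as does one between the bins.
- bin_left (a joint): Tilt of the left bin: 0 = shut (floor level), 0.65 rad = tipped forward to its stop, front edge down and the top leaning towards the rack's -x. A stiff pivot (0.3 N m of friction) leaves it where it is put.
- bin_right (a joint): Tilt of the right bin, the same as the left.
- bin_left_tab (a point): Centre of the left bin's upright grip tab, 8 mm thick (its x), 45 wide (y), 25 high, on the middle of the front wall's top. Shut, this point is 46 in front of (-x) and 73 above the pivot line; it and its axes turn with the bin. The front wall is 4 thick, its outer face 50 in front of the pivot line.
- bin_right_tab (a point): Centre of the right bin's grip tab, the same as the left.
- bin_left_pocket (a point): Middle of the floor of the left bin's back pocket, 79 mm long (x) x 110 wide (y), in which the part stands; shut, 51.5 behind and 10 below the pivot line; turns with the bin. Above this floor: back wall 70 high, side walls 50, cross wall in front 28 (4 thick; beyond it fixed small hardware), front wall 70 at 97.5 in front of here.
- bin_right_pocket (a point): Middle of the right bin's pocket floor, the same as the left.
- bracket_mid (a point): The loose steel tab bracket, 0.2 kg or so: a square foot 44 x 44 x 6 with an upright web on its middle, 10 thick (its y), 36 long (its x), up to 50 above the foot's underside, with a dark round hole. Point: centre, 25 above the underside; z up. It stands on the pocket floor in either the left or the right bin and may slide as it tips.
- bush_mid (a point): Bystander in the other bin's pocket: loose round steel bush 42 high with a 44 mm flange at its foot. Point: centre, 21 up.
- jig: Fixed welding jig: aluminium plate 150 (x) x 130 (y) x 12 thick. Origin: centre of its underside. Two dark steel fences, 15 wide and 10 high above the plate: the far one along y (inner face at x = +50) and the right one along x (inner face at y = -35).
- jig_corner (a point): The inside corner where the two fences meet, on the plate's upper face (12 above the bench); axes as the jig's. The free plate lies to -x and +y of this point. Seated, the bracket's foot touches both fences, so its centre lies 22 to -x and 22 to +y of here, with its web along either fence.
- spray_can: Bystander: standing can, 66 across, 190 high. Origin: centre of its foot.
- tape_roll: Bystander: roll of masking tape lying flat, 100 across, 25 high. Origin: centre of its underside.
- spanner: Bystander: steel spanner 200 long lying on the bench, handle to its -x. Origin: under its middle.
There are look-alikes about, which are no part of the job. What is shaped like the part that bears bracket_mid but yellow is not meant. Of the things that look like the jig, take the one that is farthest to the robot's left at the start.

How it is judged:
By the outcome, as a careful person would: the job done as asked, in the order asked, and still so for the second after the job is handed in, with the robot touching nothing.
It also fails if it takes over 72 s, if anything falls off the work surface, if the arm or the gripper's body presses on something with over 40 N, if the wrist force passes 120 N, or if a joint passes its speed limit or range.

ROBOT

A 7-joint arm with a two-finger parallel gripper is mounted at the origin on the work surface. World frame = base frame: x ahead of the robot, y to its left, z up, the work surface at z = 0. Lengths are in mm, angles in rad, forces in N, time in s.
With the tool pointing down it reaches from about 400 to 875 mm from the base axis. Payload 6.5 kg.
Tool frame: the origin (TCP) lies at the very end of the fingers, on their centre line; the grasp point (between the pads) lies 19 mm behind it; z points along the fingers, y is the direction in which the jaws open and shut (so a half turn about z gives the same grasp; the last joint's range is limited). The gripper opens to 85 mm and grips with 20 to 120 N. Pads are 22 mm wide; open, the fingers measure 114 mm over their backs; the gripper's body (76 mm by 85 mm) begins 54 mm behind the grasp point. The pads swing forward as they close: fully open they stand 13 mm farther back than shut.
Start: joints at [-0.066, 0.536, -0.004, 1.538, 0.003, 1.067, -0.071], TCP at [649.992, 0, 231.29] pointing down, gripper open.
Joint ranges: [-2.7, 2.7], [-0.37, 2.16], [-1.27, 1.26], [0.24, 2.4], [-1.31, 4.45], [0.19, 1.91], [-2.76, 2.76]. Speed limits (rad/s): [2.39, 2.39, 3.14, 3.14, 3.14, 3.14, 3.14].

INTERFACE

Orientations are given as a unit quaternion [w, x, y, z].
In Python, from workcell import bot gives the robot as it stands.
- The arm moves only by the tool arm_command, never from a script. Its arguments are lists of equal length, an entry for each row: "grip": the opening in per cent of the stroke, from 0 (shut) to 100 (fully open); "translation": the shift along the tool's x, y, z in m, a list of three; "rot": the turn, a rotation vector about the tool's x, y, z in rad, a list of three. A call has exactly 10 rows; each row shifts and turns the commanded pose from where the row before left it, along the tool's axes as they then stand; what a row does not reach is not made up. A row lasts 1/8 s, in which the tool goes at most 62.5 mm and 10.7 degrees, less where a joint would pass 70% of its speed; a pose out of reach is approached as far as the arm can. A call is refused whole if a number of a shift passes 0.0625 or a number of a turn 0.188, either way. A call with a gripper value outside its range is refused whole. The fingers move at their own pace and stop on an object; "force" is the grip in N (left out, the last holds). Time passes only in rows, so rows that do not move let the fingers close, or fill a call up. It gives the time, the measured TCP pose, the force and the opening at its end, in the units of the state.
- bot.read_state(): the state, without advancing time (a new reading comes with each control period).
- bot.capture(name): name is "scene" or "side" or "wrist"; returns (picture, depth): 400x640x3 uint8, red, green, blue; 400x640 float32, mm along the optical axis (not along the pixel's ray), 0 where there is no reading.
- bot.camera_model(name): a dict with "intrinsics" (3x3 intrinsics, pixels), "xyz" and "rotation" of the camera in the world; the wrist camera has in their place "tool_from_camera" (4x4, takes a point from camera to tool coordinates, whose origin is the TCP and whose axes are the flange's). Camera axes: x right, y down, z forward; pixel columns grow to the right and rows downward; lengths in mm; the calibration is good to about 2 mm. The wrist camera is an equidistant fisheye: a pixel r from the principal point sees the ray r / f radians off the axis. A picture is of the moment at which its call begins: read the wrist's pose just before it. camera_model takes no time and is no camera call.
- bot.hand_in(): hands the job in, once; it reports no verdict.
The state is a dict: "t": time; "joints": joint angles; "joint_velocities": joint speeds; "joint_torque": joint torques, N m; "eef_pos": TCP position; "tool_rot": TCP orientation; "force": force on the tool from outside, world axes, zero at the start; "ft_torque": the same for the moment, N m; "finger_gap": opening from 0.0 (shut) to 1.0 (fully open).
Only numpy, scipy, OpenCV 4.12 (cv2) and the standard library are available. Lean on these libraries where they do the work, as an engineer would, in place of code of your own. Each camera call takes 0.05 s, during which the arm holds its last target. There are 200 camera calls.

## Working session

There is one attempt and no reset: what is moved stays moved. The work goes in short steps, Python scripts to look and compute and a tool call to move; the robot and the scene stay as the last step left them, time stands still between calls to the robot, and variables do not carry over. Pictures are saved under pics/ and viewed, about 8 in all and at most 12, crops included, and the job is handed in when it is done.

Besides the shell and the picture viewer there is one more tool, called after "Call:" in YAML: its name, and indented under it one key for each argument. arm_command: Moves the arm, as the interface text tells. Its arguments: {"type":"object","properties":{"grip":{"type":"array"},"translation":{"type":"array"},"rot":{"type":"array"},"force":{"type":"number"}},"required":["grip","translation","rot"]}

```bash
mkdir -p pics
cat > h.py <<'E'
import numpy as np, cv2
from workcell import bot
def snap(name, fn):
    s=bot.read_state(); im,d=bot.capture(name)
    cv2.imwrite('pics/'+fn+'.png', im[:,:,::-1]); np.savez('pics/'+fn+'.npz',im=im,d=d,pos=s['eef_pos'],q=s['tool_rot'])
    return im,d
def world(name,d):
    m=bot.camera_model(name);K=np.array(m['intrinsics']);R=np.array(m['rotation']);t=np.array(m['xyz'])
    v,u=np.indices(d.shape); P=np.stack([(u-K[0,2])/K[0,0]*d,(v-K[1,2])/K[1,1]*d,d],-1)
    return P@R.T+t
E
python3 - <<'E'
from h import *
for n in('scene','side','wrist'):
    snap(n,n+'0'); m=bot.camera_model(n); print(n,{k:np.round(np.array(v),3).tolist() for k,v in m.items() if k!='name'})
s=bot.read_state();print(s)
E
```

```text
scene {'intrinsics': [[434.228, 0.0, 318.439], [0.0, 434.228, 201.368], [0.0, 0.0, 1.0]], 'xyz': [1524.396, -603.728, 869.762], 'rotation': [-0.411, 0.769, 0.438, -0.22]}
side {'intrinsics': [[379.35, 0.0, 322.591], [0.0, 379.35, 203.614], [0.0, 0.0, 1.0]], 'xyz': [461.297, 693.843, 841.148], 'rotation': [0.047, -0.103, 0.911, -0.396]}
wrist {'intrinsics': [[309.707, 0.0, 321.321], [0.0, 309.707, 198.742], [0.0, 0.0, 1.0]], 'tool_from_camera': [[0.001, -0.962, -0.271, 68.898], [1.0, 0.0, 0.001, -0.278], [-0.001, -0.271, 0.962, -143.732], [0.0, 0.0, 0.0, 1.0]]}
{'t': 0.15, 'joints': array([-0.0661698 ,  0.53703821, -0.0044419 ,  1.53859158,  0.00260214,
        1.06731125, -0.07122664]), 'joint_velocities': array([-0.00080853, -0.00225415, -0.00114021, -0.00303035, -0.00197613,
       -0.00030389,  0.00091108]), 'joint_torque': array([ 1.61238928e-03, -5.83780539e+01,  1.04997531e+00, -2.59348226e+01,
        1.25170653e-02,  6.47799578e-03, -7.88314480e-06]), 'eef_pos': array([ 6.49532647e+02, -2.54300430e-02,  2.30605756e+02]), 'tool_rot': array([-4.37770407e-04,  7.07100149e-01,  7.07113095e-01, -5.08940438e-04]), 'force': array([-0.54106431, -0.25700724,  0.96790657]), 'ft_torque': array([-0.01709339,  0.01716373,  0.01042425]), 'finger_gap': 0.9998343673081862}
```

View pics/scene0.png

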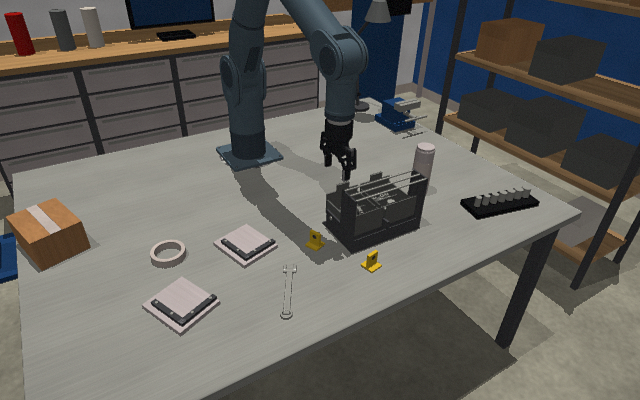

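View pics/side0.png

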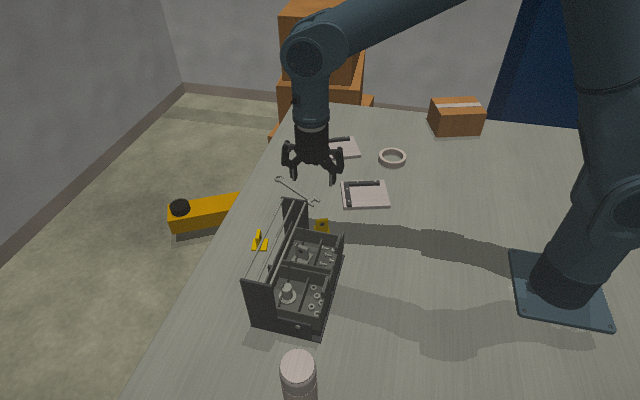

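The scene view shows the rack at (375,210) and two jigs, at (245,243) and (180,303). It also shows yellow decoys at (315,240) and (371,262), the tape at (168,253) and the spanner at (288,290). In the side view, the bin near the can holds the bush (288,292) and the other bin seems to hold the bracket.

Next I'll build an orthographic map and enlarge the bins.

```bash
cat >> h.py <<'E'
from scipy.spatial.transform import Rotation as Ro
def world(name,d):
    m=bot.camera_model(name);K=np.array(m['intrinsics']);q=np.array(m['rotation']);R=Ro.from_quat(q,scalar_first=True).as_matrix();t=np.array(m['xyz'])
    v,u=np.indices(d.shape); P=np.stack([(u-K[0,2])/K[0,0]*d,(v-K[1,2])/K[1,1]*d,d],-1)
    W=P@R.T+t; W[d<=0]=np.nan; return W
E
python3 - <<'E'
from h import *
outs=[]
for n in('scene','side'):
    z=np.load(f'pics/{n}0.npz'); W=world(n,z['d']); im=z['im']
    for (u,v) in ({'scene':[(245,232),(180,290),(315,240),(371,262),(425,150),(168,243)],'side':[(367,195),(345,150),(298,365),(288,287),(300,252),(327,258)]}[n]):
        print(n,(u,v),np.round(W[v,u]))
    o=np.zeros((600,800,3),np.uint8); zb=np.full((600,800),-1e9)
    X=W.reshape(-1,3); C=im.reshape(-1,3)
    ok=np.isfinite(X[:,0])&(X[:,2]>-10)&(X[:,2]<230); X=X[ok];C=C[ok]
    o_=np.argsort(X[:,2]); X=X[o_];C=C[o_]
    r=((1000-X[:,0])*1.0).astype(int); c=((400-X[:,1])).astype(int)
    ok=(r>=0)&(r<600)&(c>=0)&(c<800); o[r[ok],c[ok]]=C[ok]
    cv2.imwrite(f'pics/ortho_{n}.png',o[:,:,::-1])
im=cv2.imread('pics/side0.png')[190:345,225:355]; a=cv2.resize(im,None,fx=3.8,fy=3.8,interpolation=cv2.INTER_CUBIC)
im=cv2.imread('pics/scene0.png')[160:290,300:440]; 
cv2.imwrite('pics/crop1.png',np.clip(a*1.6,0,255).astype(np.uint8))
a=cv2.imread('pics/ortho_scene.png')
cv2.imwrite('pics/o1.png',cv2.max(a,0))
E
```

```text
scene (245, 232) [ 495. -227.    9.]
scene (180, 290) [ 636. -476.    7.]
scene (315, 240) [649. -63.  20.]
scene (371, 262) [814.  27.  20.]
scene (425, 150) [596. 402. 187.]
scene (168, 243) [ 439. -452.   17.]
side (367, 195) [ 532. -241.   14.]
side (345, 150) [ 649. -478.   12.]
side (298, 365) [571. 422. 189.]
side (288, 287) [660. 208.  90.]
side (300, 252) [664.  90.  78.]
side (327, 258) [597.  70.  47.]
```

View pics/crop1.png

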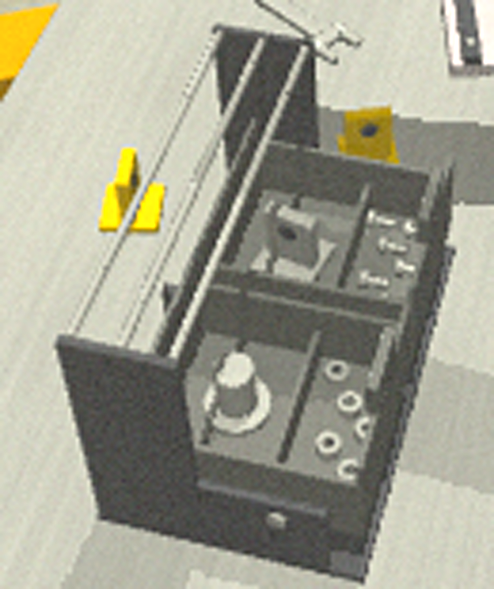

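View pics/ortho_scene.png

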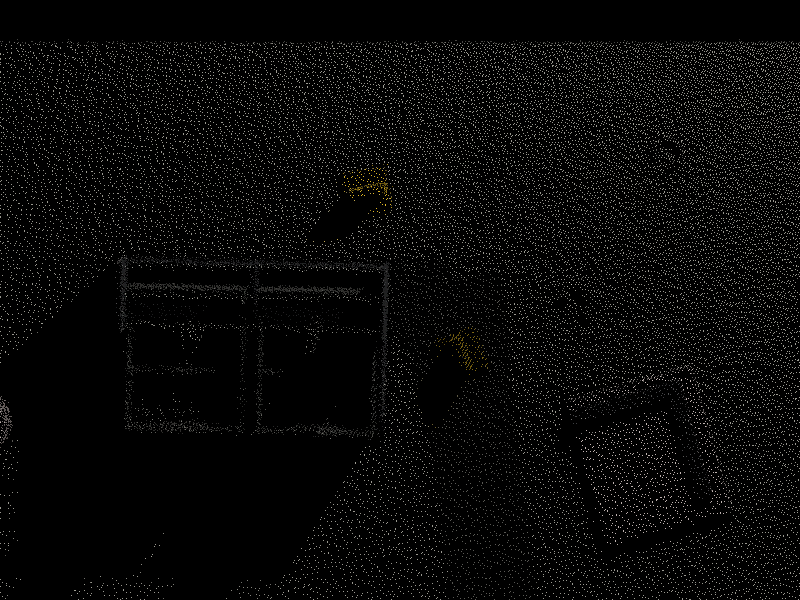

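The right bin holds the grey bracket (crop pixel 290,240), and the bush is in the left bin (238,390). The meant jig is the one at scene pixel (245,243), y≈-230, because the other at (180,303) is farther right at y≈-478. The yellow decoys stand outside the rack. Next I'll fit the rack and jig.

Run:
```python
from h import *
for n in('scene','side'):
    z=np.load(f'pics/{n}0.npz'); W=world(n,z['d']).reshape(-1,3); C=z['im'].reshape(-1,3).astype(int)
    ok=np.isfinite(W[:,0]); W=W[ok];C=C[ok]
    br=C.sum(1)
    # wires/panel tops
    m=(W[:,2]>180)&(W[:,2]<196)&(W[:,0]>600)&(W[:,0]<780)&(W[:,1]>-10)&(W[:,1]<300)
    P=W[m]; print(n,'top pts',len(P),P.min(0).round(),P.max(0).round(), 'zmed',np.median(P[:,2]))
    mid=P[(P[:,1]>40)&(P[:,1]<250)]
    # detrend at yaw and hist
    for a in np.deg2rad(np.arange(-4,3,0.5)):
        x=mid[:,0]*np.cos(a)+mid[:,1]*np.sin(a)
        h,e=np.histogram(x,np.arange(600,780,3)); print(round(np.rad2deg(a),1),(h**2).sum(),[ (int(e[i]),int(h[i])) for i in np.argsort(-h)[:7]])
    # table
    t=W[(W[:,0]>380)&(W[:,0]<460)&(abs(W[:,1])<150)&(W[:,2]<15)]; print('table z',np.median(t[:,2]))
    # jig fences: dark, z 15..30
    m=(W[:,0]>400)&(W[:,0]<640)&(W[:,1]<-130)&(W[:,1]>-340)&(br<200)&(W[:,2]>15)&(W[:,2]<32)
    P=W[m]; print('fence',len(P),np.median(P[:,2]))
    if len(P)>20:
        np.save(f'pics/f_{n}.npy',P)
        # extremes
        r=cv2.minAreaRect(P[:,:2].astype(np.float32)); print(r, cv2.boxPoints(r).round().tolist())
    m=(W[:,0]>400)&(W[:,0]<640)&(W[:,1]<-130)&(W[:,1]>-340)&(W[:,2]>5)&(W[:,2]<32)
    r=cv2.minAreaRect(W[m][:,:2].astype(np.float32)); print('jig',r, cv2.boxPoints(r).round().tolist())
```

```text
scene top pts 545 [659.  11. 180.] [742. 285. 191.] zmed 186.1827264693361
-4.0 9448 [(660, 42), (720, 39), (690, 33), (723, 32), (693, 24), (717, 24), (657, 24)]
-3.5 10320 [(723, 39), (663, 37), (720, 37), (660, 36), (690, 35), (693, 32), (687, 24)]
-3.0 11722 [(723, 47), (663, 43), (693, 42), (726, 38), (660, 35), (696, 28), (690, 28)]
-2.5 13920 [(663, 55), (726, 54), (693, 44), (723, 43), (696, 42), (666, 39), (699, 15)]
-2.0 14648 [(726, 65), (696, 53), (666, 50), (663, 35), (699, 32), (693, 28), (669, 27)]
-1.5 16008 [(729, 58), (696, 51), (699, 51), (666, 49), (726, 48), (669, 48), (663, 12)]
-1.0 17002 [(729, 74), (699, 65), (669, 60), (666, 35), (696, 26), (702, 23), (726, 23)]
-0.5 16002 [(699, 63), (729, 60), (669, 51), (672, 44), (732, 42), (702, 40), (666, 15)]
0.0 14214 [(732, 57), (702, 55), (672, 52), (729, 41), (699, 38), (669, 31), (735, 19)]
0.5 13314 [(702, 58), (732, 52), (672, 46), (735, 37), (705, 35), (675, 31), (729, 25)]
1.0 11710 [(732, 47), (702, 47), (735, 41), (675, 40), (705, 38), (672, 34), (678, 17)]
1.5 9964 [(705, 37), (702, 36), (735, 36), (675, 3
[... 1636 characters left out ...]
, (699, 59), (669, 54), (666, 34)]
1.5 24189 [(702, 60), (732, 59), (672, 58), (675, 47), (699, 45), (705, 45), (669, 45)]
2.0 21613 [(675, 55), (705, 50), (735, 49), (732, 47), (702, 46), (672, 45), (699, 39)]
2.5 19183 [(735, 45), (678, 44), (708, 43), (705, 42), (675, 40), (732, 39), (672, 39)]
table z 1.195699430126865
fence 89 20.68259703621584
((570.9056396484375, -250.3311309814453), (150.2838897705078, 70.31266784667969), 60.21528244018555) [[503.0, -298.0], [564.0, -333.0], [639.0, -203.0], [578.0, -168.0]]
jig ((520.9737548828125, -232.73226928710938), (234.86392211914062, 202.72476196289062), 0.36327439546585083) [[403.0, -132.0], [404.0, -335.0], [639.0, -333.0], [638.0, -131.0]]
```

Call:
arm_command:
  grip: [60, 60, 60, 60, 60, 60, 60, 60, 60, 60]
  translation:
    - [0, -0.02, 0]
    - [0.014, -0.02, 0]
    - [0.014, -0.02, 0.01]
    - [0.014, -0.022, 0.01]
    - [0.014, 0, 0.01]
    - [0.014, 0, 0.01]
    - [0.0125, 0, 0.01]
    - [0, 0, 0]
    - [0, 0, 0]
    - [0, 0, 0]
  rot:
    - [0, 0, 0]
    - [0, 0, 0]
    - [0, 0, 0]
    - [0, 0, 0]
    - [0, 0, 0]
    - [0, 0, 0.022]
    - [0, 0, 0]
    - [0, 0, 0]
    - [0, 0, 0]
    - [0, 0, 0]
  force: 40

```text
t: 1.4
eef_pos: [568.7, 81.7, 181.7]
tool_rot: [0.0, 0.715, 0.699, 0.0]
force: [-0.4, -0.1, -0.4]
finger_gap: 0.602
```

```bash
cat >> h.py <<'E'
def wworld(fn):
    "world points for wrist image (depth along axis, equidistant fisheye)"
    z=np.load('pics/'+fn+'.npz'); m=bot.camera_model('wrist');K=np.array(m['intrinsics']);T=np.array(m['tool_from_camera'])
    d=z['d']; v,u=np.indices(d.shape); X=(u-K[0,2])/K[0,0]; Y=(v-K[1,2])/K[1,1]; r=np.hypot(X,Y)+1e-9
    s=np.tan(np.minimum(r,1.5))/r; P=np.stack([X*s*d,Y*s*d,d],-1)
    R=Ro.from_quat(z['q'],scalar_first=True).as_matrix()
    W=(P@T[:3,:3].T+T[:3,3])@R.T+z['pos']; W[d<=0]=np.nan; return z['im'],W
E
python3 - <<'E'
from h import *
s=bot.read_state(); print(s['eef_pos'],s['tool_rot'])
snap('wrist','w1'); im,W=wworld('w1')
z=np.load('pics/side0.npz'); S=world('side',z['d'])
for X in (W,S):
  P=X.reshape(-1,3); P=P[np.isfinite(P[:,0])]
  m=(P[:,2]>121)&(P[:,2]<148)&(P[:,0]>540)&(P[:,0]<600)&(P[:,1]>20)&(P[:,1]<270)
  for lo,hi in((20,140),(150,270)):
    Q=P[m&(P[:,1]>lo)&(P[:,1]<hi)]; print(len(Q),Q.min(0).round(),Q.max(0).round(),np.median(Q,0).round(1)) if len(Q) else 0
cv2.imwrite('pics/w1b.png',np.clip(cv2.imread('pics/w1.png')*1.5,0,255).astype(np.uint8))
E
```

```text
[568.72765461  81.69022004 181.69876055] [3.81562130e-04 7.15189245e-01 6.98930729e-01 1.85059123e-04]
904 [563.  62. 121.] [571. 108. 143.] [566.9  88.3 140.8]
657 [566. 192. 121.] [574. 222. 143.] [569.7 205.5 140.9]
76 [563.  61. 122.] [571. 107. 144.] [566.1  88.3 139.9]
101 [566. 193. 121.] [575. 238. 143.] [569.  219.4 139.5]
```

View pics/w1b.png

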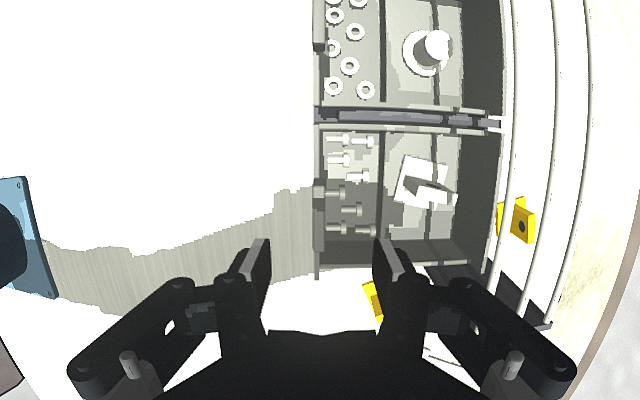

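The right tab is centred at (567, 84.5) with its top at 140.5, matching the rack fit at a yaw of about -0.022. Next I'll lower and grip it.

Call:
arm_command:
  grip: [60, 60, 60, 60, 60, 30, 0, 0, 0, 0]
  translation:
    - [0.0025, -0.0015, 0.02]
    - [0, 0, 0.02]
    - [0, 0, 0.02]
    - [0, 0, 0.01]
    - [0, 0, 0]
    - [0, 0, 0]
    - [0, 0, 0]
    - [0, 0, 0]
    - [0, 0, 0]
    - [0, 0, 0]
  rot:
    - [0, 0, 0]
    - [0, 0, 0]
    - [0, 0, 0]
    - [0, 0, 0]
    - [0, 0, 0]
    - [0, 0, 0]
    - [0, 0, 0]
    - [0, 0, 0]
    - [0, 0, 0]
    - [0, 0, 0]
  force: 40

```text
t: 2.7
eef_pos: [567.0, 85.1, 112.0]
tool_rot: [0.0, 0.715, 0.699, 0.0]
force: [-2.0, -0.8, 6.8]
finger_gap: 0.083
```

Call:
arm_command:
  grip: [0, 0, 0, 0, 0, 0, 0, 0, 0, 0]
  translation:
    - [0, -0.00182, 0.00155]
    - [0, -0.00182, 0.00155]
    - [0, -0.00182, 0.00155]
    - [0, -0.00182, 0.00155]
    - [0, -0.00182, 0.00155]
    - [0, -0.00182, 0.00155]
    - [0, -0.00182, 0.00155]
    - [0, -0.00182, 0.00155]
    - [0, -0.00182, 0.00155]
    - [0, -0.00182, 0.00155]
  rot:
    - [-0.033, 0, 0]
    - [-0.033, 0, 0]
    - [-0.033, 0, 0]
    - [-0.033, 0, 0]
    - [-0.033, 0, 0]
    - [-0.033, 0, 0]
    - [-0.033, 0, 0]
    - [-0.033, 0, 0]
    - [-0.033, 0, 0]
    - [-0.033, 0, 0]

```text
t: 3.95
eef_pos: [551.1, 85.5, 94.1]
tool_rot: [0.118, 0.705, 0.69, 0.116]
force: [-2.8, -1.2, 7.5]
finger_gap: 0.089
```

Call:
arm_command:
  grip: [0, 0, 0, 0, 0, 0, 0, 0, 0, 0]
  translation:
    - [0, -0.00182, 0.00155]
    - [0, -0.00182, 0.00155]
    - [0, -0.00182, 0.00155]
    - [0, -0.00182, 0.00155]
    - [0, -0.00182, 0.00155]
    - [0, -0.00182, 0.00155]
    - [0, -0.00182, 0.00155]
    - [0, -0.00182, 0.00155]
    - [0, -0.00182, 0.00155]
    - [0, -0.00182, 0.00155]
  rot:
    - [-0.033, 0, 0]
    - [-0.033, 0, 0]
    - [-0.033, 0, 0]
    - [-0.033, 0, 0]
    - [-0.033, 0, 0]
    - [-0.033, 0, 0]
    - [-0.033, 0, 0]
    - [-0.033, 0, 0]
    - [-0.033, 0, 0]
    - [-0.033, 0, 0]

```text
t: 5.2
eef_pos: [542.5, 85.4, 75.0]
tool_rot: [0.217, 0.68, 0.669, 0.207]
force: [-1.4, 6.8, 10.0]
finger_gap: 0.084
```

Call:
arm_command:
  grip: [0, 0, 0, 20, 40, 60, 60, 60, 60, 60]
  translation:
    - [0, -0.002, 0]
    - [0, 0, 0]
    - [0, 0, 0]
    - [0, 0, 0]
    - [0, 0, 0]
    - [0, 0, 0]
    - [0, 0, -0.02]
    - [0, 0, -0.03]
    - [0, 0, -0.03]
    - [0, 0, -0.02]
  rot:
    - [-0.01, 0, 0]
    - [0, 0, 0]
    - [0, 0, 0]
    - [0, 0, 0]
    - [0, 0, 0]
    - [0, 0, 0]
    - [0, 0, 0]
    - [0, 0, 0]
    - [0, 0, 0]
    - [0, 0, 0]

```text
t: 6.45
eef_pos: [502.6, 90.2, 97.9]
tool_rot: [0.219, 0.677, 0.676, 0.194]
force: [-3.4, 1.5, -3.7]
finger_gap: 0.599
```

Run:
```python
from h import *
s=bot.read_state(); print(s['eef_pos'],s['tool_rot'],s['joints'].round(2))
snap('wrist','w2'); im,W=wworld('w2'); snap('side','s2')
S=world('side',np.load('pics/s2.npz')['d'])
for X in (W,S):
  P=X.reshape(-1,3); P=P[np.isfinite(P[:,0])]
  Q=P-[613,83.5,55]; a=-0.022; R=np.array([[np.cos(a),np.sin(a),0],[-np.sin(a),np.cos(a),0],[0,0,1]]); Q=Q@R.T
  th=.65; c,s_=np.cos(th),np.sin(th)
  B=np.stack([Q[:,0]*c+Q[:,2]*s_,Q[:,1],-Q[:,0]*s_+Q[:,2]*c],1) # bin frame
  T=B[(B[:,2]>64)&(B[:,2]<95)&(B[:,0]>-65)&(B[:,0]<-25)&(abs(B[:,1])<30)]
  print('tab in bin frame',len(T),T.min(0).round(1),T.max(0).round(1)) if len(T) else 0
  M=B[(B[:,0]>14)&(B[:,0]<88)&(abs(B[:,1])<53)&(B[:,2]>22)&(B[:,2]<50)]
  if len(M)>10: print('web',len(M),np.median(M,0).round(1),M.min(0).round(1),M.max(0).round(1),cv2.minAreaRect(M[:,:2].astype(np.float32)))
cv2.imwrite('pics/w2b.png',cv2.imread('pics/w2.png'))
```

```text
[502.63236793  90.24791557  97.91822999] [0.21872025 0.67654435 0.67578488 0.19432958] [ 0.56  0.84 -1.23  2.4   1.92  1.02 -2.  ]
tab in bin frame 1322 [-48.3 -22.3  64. ] [-39.5  23.2  88.8]
web 988 [32.6 10.9 39.8] [16.6  3.3 22. ] [53.8 14.5 42.2] ((35.195838928222656, 8.926300048828125), (11.120169639587402, 37.16695022583008), 89.1419448852539)
tab in bin frame 96 [-47.  -22.3  64.1] [-38.   23.1  88.4]
web 114 [37.3 11.5 36.4] [ 18.4 -52.9  22. ] [78.  52.6 43.5] ((44.55812454223633, -4.690113067626953), (47.192909240722656, 107.48260498046875), 11.033880233764648)
```

View pics/w2b.png

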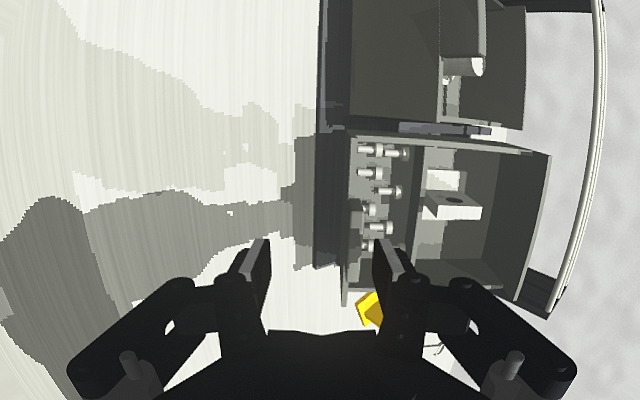

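The bracket slid down to the cross wall and squared up: web centre at bin-frame (35, 9), about 1° off. The arm hit a joint limit at about 0.61 rad, so the bin may be just short of its stop. I'll unwind upright, then push the tab home with a vertical tool.

Call:
arm_command:
  grip: [60, 60, 60, 60, 60, 60, 60, 60, 60, 60]
  translation:
    - [0, 0.008, -0.008]
    - [0, 0.008, -0.008]
    - [0, 0.008, -0.008]
    - [0, 0.008, -0.008]
    - [0, 0.008, -0.008]
    - [0, 0.008, -0.008]
    - [0, 0.008, -0.008]
    - [0, 0.008, -0.008]
    - [0, 0, -0.01]
    - [0, 0, -0.01]
  rot:
    - [0.06, 0, 0]
    - [0.06, 0, 0]
    - [0.06, 0, 0]
    - [0.06, 0, 0]
    - [0.06, 0, 0]
    - [0.06, 0, 0]
    - [0.06, 0, 0]
    - [0.06, 0, 0]
    - [0.06, 0, 0]
    - [0.06, 0, 0]

```text
t: 7.8
eef_pos: [538.0, 92.7, 199.6]
tool_rot: [0.011, 0.712, 0.702, -0.014]
force: [0.2, -0.0, 0.2]
finger_gap: 0.597
```

Run:
```python
from h import *
s=bot.read_state(); print(s['eef_pos'],s['joints'].round(2)); print(Ro.from_quat(s['tool_rot'],scalar_first=True).as_matrix().round(3))
snap('wrist','w3'); im,W=wworld('w3')
P=W.reshape(-1,3); P=P[np.isfinite(P[:,0])]
Q=P-[613,83.5,55]; a=-0.022; R=np.array([[np.cos(a),np.sin(a),0],[-np.sin(a),np.cos(a),0],[0,0,1]]); Q=Q@R.T
# pocket floor (bin z=-10) & tab, vs angle: find angle where floor plane best is level: fit plane to floor points
th=.63;c,s_=np.cos(th),np.sin(th)
B=np.stack([Q[:,0]*c+Q[:,2]*s_,Q[:,1],-Q[:,0]*s_+Q[:,2]*c],1)
for nm,m,i,j in(('floor',(B[:,0]>58)&(B[:,0]<88)&(abs(B[:,1])<45)&(abs(B[:,2]+10)<6),0,2),('backwall',(B[:,2]>0)&(B[:,2]<55)&(abs(B[:,1])<45)&(abs(B[:,0]-91)<6),2,0),('sidetop',(abs(B[:,2]-40)<4)&(abs(abs(B[:,1])-57)<2)&(B[:,0]<85)&(B[:,0]>-40),0,2)):
    if m.sum()>20: p=np.polyfit(B[m,i],B[m,j],1); print(nm,m.sum(),p, np.median(B[m],0))
T=B[(B[:,2]>64)&(B[:,2]<95)&(B[:,0]>-65)&(B[:,0]<-25)&(abs(B[:,1])<30)]; print(T.min(0),T.max(0))
```

```text
[538.0273212   92.66479351 199.64806202] [ 0.56  0.74 -1.21  1.79  0.77  1.2  -0.91]
[[ 0.015  1.    -0.005]
 [ 0.999 -0.015 -0.036]
 [-0.036 -0.004 -0.999]]
floor 2735 [ 2.00821256e-03 -9.31357429e+00] [72.43304926  2.8646516  -9.18639551]
backwall 298 [3.52010626e-03 9.56311451e+01] [95.75611502  5.66719447 32.78480687]
sidetop 1047 [-2.82067197e-03  4.06811923e+01] [37.17954976 56.232663   40.8536742 ]
[-48.60790104 -21.92613087  64.01478504] [-39.79855078  23.27161457  87.3162786 ]
```

Call:
arm_command:
  grip: [30, 0, 0, 0, 0, 0, 0, 0, 0, 0]
  translation:
    - [0, 0.0125, 0]
    - [-0.005, 0.0125, 0]
    - [0, 0, 0.02]
    - [0, 0, 0.02]
    - [0, 0, 0.02]
    - [0, 0, 0.02]
    - [0, 0, 0.02]
    - [0, -0.006, 0.004]
    - [0, 0, 0]
    - [0, 0, 0]
  rot:
    - [0, 0.036, 0]
    - [0, 0, 0]
    - [0, 0, 0]
    - [0, 0, 0]
    - [0, 0, 0]
    - [0, 0, 0]
    - [0, 0, 0]
    - [0, 0, 0]
    - [0, 0, 0]
    - [0, 0, 0]

```text
t: 9.1
eef_pos: [555.7, 89.1, 96.5]
tool_rot: [-0.003, 0.711, 0.703, 0.0]
force: [-0.6, 0.3, -0.5]
finger_gap: -0.001
```

Call:
arm_command:
  grip: [0, 0, 0, 0, 0, 0, 0, 0, 0, 0]
  translation:
    - [0, -0.0016, 0.0012]
    - [0, -0.0016, 0.0012]
    - [0, -0.0016, 0.0012]
    - [0, -0.0016, 0.0012]
    - [0, -0.0016, 0.0012]
    - [0, 0, 0]
    - [0, 0, 0]
    - [0, 0, 0]
    - [0, 0, 0]
    - [0, 0, 0]
  rot:
    - [0, 0, 0]
    - [0, 0, 0]
    - [0, 0, 0]
    - [0, 0, 0]
    - [0, 0, 0]
    - [0, 0, 0]
    - [0, 0, 0]
    - [0, 0, 0]
    - [0, 0, 0]
    - [0, 0, 0]

```text
t: 10.35
eef_pos: [547.2, 89.0, 89.8]
tool_rot: [-0.004, 0.711, 0.703, -0.0]
force: [0.1, -0.5, 0.4]
finger_gap: -0.001
```

Call:
arm_command:
  grip: [0, 0, 0, 0, 0, 0, 0, 0, 0, 0]
  translation:
    - [0, -0.0016, 0.0012]
    - [0, -0.0016, 0.0012]
    - [0, -0.0016, 0.0012]
    - [0, -0.0008, 0.0006]
    - [0, 0, 0]
    - [0, 0, 0]
    - [0, 0, 0]
    - [0, 0, 0]
    - [0, 0, 0]
    - [0, 0, 0]
  rot:
    - [0, 0, 0]
    - [0, 0, 0]
    - [0, 0, 0]
    - [0, 0, 0]
    - [0, 0, 0]
    - [0, 0, 0]
    - [0, 0, 0]
    - [0, 0, 0]
    - [0, 0, 0]
    - [0, 0, 0]

```text
t: 11.6
eef_pos: [543.4, 89.1, 86.2]
tool_rot: [-0.003, 0.711, 0.703, 0.001]
force: [6.3, -0.6, 1.4]
finger_gap: 0.001
```

Call:
arm_command:
  grip: [0, 0, 0, 0, 0, 0, 0, 0, 0, 0]
  translation:
    - [0, -0.0016, 0.0012]
    - [0, -0.0016, 0.0012]
    - [0, 0, 0]
    - [0, 0, 0]
    - [0, 0, 0]
    - [0, 0, 0]
    - [0, 0, 0]
    - [0, 0, 0]
    - [0, 0, 0]
    - [0, 0, 0]
  rot:
    - [0, 0, 0]
    - [0, 0, 0]
    - [0, 0, 0]
    - [0, 0, 0]
    - [0, 0, 0]
    - [0, 0, 0]
    - [0, 0, 0]
    - [0, 0, 0]
    - [0, 0, 0]
    - [0, 0, 0]

```text
t: 12.85
eef_pos: [543.1, 89.1, 85.6]
tool_rot: [-0.001, 0.712, 0.702, 0.003]
force: [9.1, -2.8, 10.7]
finger_gap: -0.001
```

Call:
arm_command:
  grip: [0, 0, 0, 0, 0, 0, 0, 0, 0, 0]
  translation:
    - [0, -0.0016, 0.0012]
    - [0, -0.0008, 0.0006]
    - [0, 0, 0]
    - [0, 0, 0]
    - [0, 0, 0]
    - [0, 0, 0]
    - [0, 0.02, -0.02]
    - [0, 0.02, -0.03]
    - [0, 0, -0.04]
    - [0, 0, -0.04]
  rot:
    - [0, 0, 0]
    - [0, 0, 0]
    - [0, 0, 0]
    - [0, 0, 0]
    - [0, 0, 0]
    - [0, 0, 0]
    - [0, 0, 0]
    - [0, 0, 0]
    - [0, 0, 0]
    - [0, 0, 0]

```text
t: 14.1
eef_pos: [575.8, 88.1, 211.7]
tool_rot: [-0.005, 0.711, 0.703, -0.001]
force: [1.2, -0.2, -0.6]
finger_gap: -0.002
```

```bash
cat > ang.py <<'E'
from h import *
import sys
def run(fn):
    s=bot.read_state(); print(s['eef_pos'],s['joints'].round(2)); print(Ro.from_quat(s['tool_rot'],scalar_first=True).as_matrix().round(3))
    snap('wrist',fn); im,W=wworld(fn)
    P=W.reshape(-1,3); P=P[np.isfinite(P[:,0])]
    Q=P-[613,83.5,55]; a=-0.022; R=np.array([[np.cos(a),np.sin(a),0],[-np.sin(a),np.cos(a),0],[0,0,1]]); Q=Q@R.T
    th=.65;c,s_=np.cos(th),np.sin(th)
    B=np.stack([Q[:,0]*c+Q[:,2]*s_,Q[:,1],-Q[:,0]*s_+Q[:,2]*c],1)
    for nm,m,i,j in(('floor',(B[:,0]>58)&(B[:,0]<88)&(abs(B[:,1])<45)&(abs(B[:,2]+10)<6),0,2),('sidetop',(abs(B[:,2]-40)<4)&(abs(abs(B[:,1])-57)<2)&(B[:,0]<85)&(B[:,0]>-40),0,2)):
        if m.sum()>20: p=np.polyfit(B[m,i],B[m,j],1); print(nm,m.sum(),p, np.median(B[m],0))
    T=B[(B[:,2]>64)&(B[:,2]<95)&(B[:,0]>-65)&(B[:,0]<-25)&(abs(B[:,1])<30)]; print(T.min(0),T.max(0))
    M=B[(B[:,0]>14)&(B[:,0]<88)&(abs(B[:,1])<51)&(B[:,2]>20)&(B[:,2]<50)]
    if len(M)>10: print('web',len(M),np.median(M,0).round(1),M.min(0).round(1),M.max(0).round(1),cv2.minAreaRect(M[:,:2].astype(np.float32)))
if __name__=='__main__': run(sys.argv[1])
E
python3 ang.py w4
```

```text
[575.77440633  88.12317033 211.6877002 ] [ 0.56  0.77 -1.19  1.69  0.75  1.23 -0.83]
[[ 0.012  1.    -0.008]
 [ 1.    -0.011  0.005]
 [ 0.005 -0.008 -1.   ]]
floor 1169 [ 0.01088354 -9.73852311] [64.45426482  3.06200192 -9.02972341]
sidetop 957 [-2.61230336e-03  4.06705395e+01] [43.16812423 55.98661622 40.82125743]
[-48.80396329 -22.2193167   64.00251438] [-39.70226731  23.35039726  87.43407936]
web 791 [38.8 10.6 40.2] [16.2  3.  20.1] [53.6 14.4 42.9] ((34.92757034301758, 8.734649658203125), (11.28415584564209, 37.34467315673828), 89.4852523803711)
```

The side-wall slope shows the tilt is now about 0.65 rad, with contact force rising and no motion, so the bin is at its stop. Now I'll turn the wrist for the web grasp.

Call:
arm_command:
  grip: [50, 50, 50, 50, 50, 50, 50, 50, 50, 50]
  translation:
    - [0, 0, 0]
    - [0, 0, 0]
    - [0, 0, 0]
    - [0, 0, 0]
    - [0, 0, 0]
    - [0, 0, 0]
    - [0, 0, 0]
    - [0, 0, 0]
    - [0, 0, 0]
    - [0, 0, 0]
  rot:
    - [0, 0, -0.155]
    - [0, 0, -0.155]
    - [0, 0, -0.155]
    - [0, 0, -0.155]
    - [0, 0, -0.155]
    - [0, 0, -0.155]
    - [0, 0, -0.155]
    - [0, 0, -0.155]
    - [0, 0, -0.155]
    - [0, 0, -0.155]

```text
t: 15.4
eef_pos: [575.8, 88.1, 210.5]
tool_rot: [-0.004, 0.014, 1.0, 0.002]
force: [-0.3, 0.3, -0.0]
finger_gap: 0.501
```

```bash
python3 ang.py w5
```

```text
[575.81562041  88.07985672 210.48776465] [ 0.58  0.81 -1.25  1.69  0.79  1.26  0.69]
[[-1.     0.027 -0.008]
 [ 0.027  1.     0.004]
 [ 0.008  0.004 -1.   ]]
floor 2567 [-2.26792502e-03 -8.76509721e+00] [73.50709048  1.65662479 -8.94219076]
sidetop 690 [3.76004779e-03 4.07737433e+01] [ -0.11237423 -55.02755288  40.91410747]
[-49.39758152 -22.68544547  64.03127353] [-40.08565001  22.91074855  87.22745165]
web 511 [36.7  9.  40.9] [17.3  3.9 20.1] [53.2 13.9 43.3] ((35.25904846191406, 8.804699897766113), (35.89976119995117, 9.929998397827148), 0.2962373197078705)
```

Call:
arm_command:
  grip: [50, 50, 50, 50, 50, 50, 50, 50, 50, 50]
  translation:
    - [0, 0, 0]
    - [0, 0, 0]
    - [0, 0, 0]
    - [0, 0, 0]
    - [0, 0, 0]
    - [0, 0.004, 0.014]
    - [-0.002, 0, 0.015]
    - [0, 0, 0.015]
    - [0, 0, 0]
    - [0, 0, 0]
  rot:
    - [0, -0.08, 0]
    - [0, -0.08, 0]
    - [0, -0.08, 0]
    - [0, -0.08, 0]
    - [0, -0.08, 0]
    - [0, 0, 0]
    - [0, 0, 0]
    - [0, 0, 0]
    - [0, 0, 0]
    - [0, 0, 0]

```text
t: 16.7
eef_pos: [595.6, 92.0, 171.2]
tool_rot: [0.195, 0.016, 0.981, -0.001]
force: [0.0, 0.1, 0.5]
finger_gap: 0.505
```

```bash
python3 ang.py w6
python3 - <<'E'
from h import *
s=bot.read_state();R=Ro.from_quat(s['tool_rot'],scalar_first=True).as_matrix()
g=np.array([626.1,92.0,96.2]); print('TCP->target in tool',R.T@(g-s['eef_pos'])+[0,0,19])
E
```

```text
[595.63391959  92.04102369 171.24157292] [ 0.56  0.65 -1.12  2.01  1.2   0.77  0.29]
[[-0.923  0.032  0.383]
 [ 0.032  0.999 -0.008]
 [-0.383  0.005 -0.924]]
floor 2946 [ 2.00628514e-03 -9.00795540e+00] [72.108564    6.02165455 -8.86749536]
sidetop 1777 [1.09724596e-03 4.06751980e+01] [ 19.26867861 -55.08985761  40.92551116]
[-49.58415602 -22.11364084  64.01552487] [-40.39846493  22.61692004  87.95819764]
web 706 [33.8  8.4 41.1] [17.4  3.  32.2] [52.3 13.4 43. ] ((34.9196662902832, 8.117427825927734), (10.148421287536621, 34.914119720458984), 89.40830993652344)
TCP->target in tool [  0.86199755   0.64229633 100.25526751]
```

Call:
arm_command:
  grip: [50, 50, 50, 50, 50, 50, 50, 30, 0, 0]
  translation:
    - [0.001, 0, 0.02]
    - [0, 0, 0.02]
    - [0, 0, 0.02]
    - [0, 0, 0.02]
    - [0, 0, 0.02]
    - [0, 0, 0]
    - [0, 0, 0]
    - [0, 0, 0]
    - [0, 0, 0]
    - [0, 0, 0]
  rot:
    - [0, 0, 0]
    - [0, 0, 0]
    - [0, 0, 0]
    - [0, 0, 0]
    - [0, 0, 0]
    - [0, 0, 0]
    - [0, 0, 0]
    - [0, 0, 0]
    - [0, 0, 0]
    - [0, 0, 0]
  force: 60

```text
t: 18.0
eef_pos: [633.2, 90.9, 79.4]
tool_rot: [0.196, 0.016, 0.98, -0.001]
force: [-2.7, -0.9, 6.6]
finger_gap: 0.109
```

Call:
arm_command:
  grip: [0, 0, 0, 0, 0, 0, 0, 0, 0, 0]
  translation:
    - [0, 0, 0]
    - [0, 0, 0]
    - [0, 0, 0]
    - [0.003, 0, -0.015]
    - [0.005, 0, -0.02]
    - [0.005, 0, -0.02]
    - [0, 0, -0.025]
    - [0, 0, -0.025]
    - [0, 0, -0.025]
    - [0, 0, 0]
  rot:
    - [0, 0, 0]
    - [0, 0, 0]
    - [0, 0, 0]
    - [0, 0, 0]
    - [0, 0, 0]
    - [0, 0, 0]
    - [0, 0, 0]
    - [0, 0, 0]
    - [0, 0, 0]
    - [0, 0, 0]

```text
t: 19.25
eef_pos: [570.8, 92.6, 195.0]
tool_rot: [0.197, 0.016, 0.98, -0.001]
force: [0.4, -0.1, -1.9]
finger_gap: 0.111
```

Call:
arm_command:
  grip: [0, 0, 0, 0, 0, 0, 0, 0, 0, 0]
  translation:
    - [0, -0.04, 0]
    - [0, -0.05, 0]
    - [0, -0.05, 0]
    - [0, -0.05, 0]
    - [0, -0.05, 0]
    - [0, -0.05, 0]
    - [0, -0.04, 0]
    - [0, 0, 0]
    - [0, 0, 0]
    - [0, 0, 0]
  rot:
    - [0, 0, 0]
    - [0, 0, 0]
    - [0, 0.08, 0]
    - [0, 0.08, 0]
    - [0, 0.08, 0]
    - [0, 0.08, 0]
    - [0, 0.08, 0]
    - [0, 0.08, 0]
    - [0, 0.085, 0]
    - [0, 0.085, 0]

```text
t: 20.5
eef_pos: [560.0, -237.9, 190.7]
tool_rot: [-0.13, 0.016, 0.991, 0.004]
force: [-0.4, -0.0, -2.0]
finger_gap: 0.11
```

Call:
arm_command:
  grip: [0, 0, 0, 0, 0, 0, 0, 0, 0, 0]
  translation:
    - [0, 0, 0]
    - [0, 0, 0]
    - [0, 0, 0]
    - [0, 0, 0]
    - [0, 0, 0]
    - [0, 0, 0]
    - [0, 0, 0]
    - [0, 0, 0]
    - [0, 0, 0]
    - [0, 0, 0]
  rot:
    - [0.015, 0, -0.06]
    - [0.015, 0, -0.06]
    - [0.015, 0, -0.06]
    - [0.015, 0, -0.06]
    - [0.014, 0, -0.06]
    - [0, 0, 0]
    - [0, 0, 0]
    - [0, 0, 0]
    - [0, 0, 0]
    - [0, 0, 0]

```text
t: 21.75
eef_pos: [560.4, -237.5, 192.2]
tool_rot: [-0.126, -0.137, 0.982, -0.013]
force: [0.5, -0.2, -1.2]
finger_gap: 0.109
```

Run:
```python
from h import *
s=bot.read_state(); print(s['eef_pos'],s['joints'].round(2)); print(Ro.from_quat(s['tool_rot'],scalar_first=True).as_matrix().round(3))
snap('wrist','w7'); snap('scene','s7'); snap('side','d7')
a=cv2.imread('pics/w7.png'); b=cv2.imread('pics/s7.png')[120:280,180:380]; c=cv2.imread('pics/d7.png')[60:220,270:470]
cv2.imwrite('pics/v7.png',np.vstack([a[:,:],np.hstack([b,c,np.zeros((160,240,3),np.uint8)])]))
```

```text
[ 560.35353747 -237.51673361  192.20026888] [ 0.88  0.9  -1.09  1.45  0.81  1.53  1.57]
[[-0.931 -0.273 -0.244]
 [-0.266  0.962 -0.061]
 [ 0.251  0.009 -0.968]]
```

View pics/v7.png

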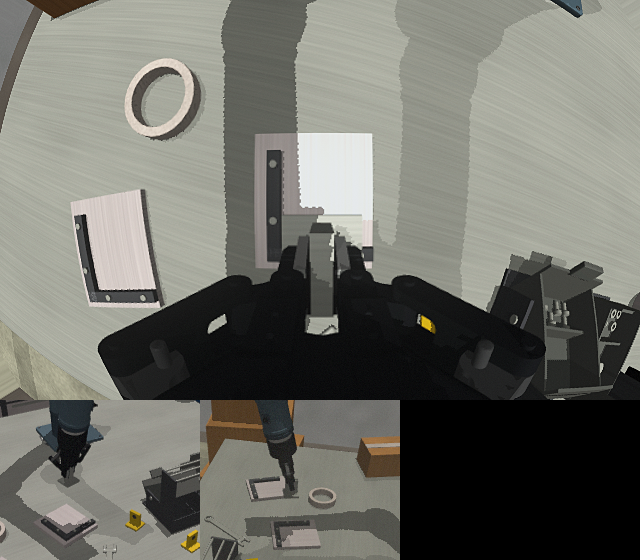

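The wrist view shows the meant jig at (315,200), with its right fence at (275,190), and the bracket hanging in the grip at (320,280). Now I'll measure the jig from the wrist depth and the bracket's pose in the hand.

```bash
cat > jig.py <<'E'
from h import *
import sys
def jig(fn,c0=(544,-250),yaw0=.272):
    im,W=wworld(fn); P=W.reshape(-1,3); P=P[np.isfinite(P[:,0])]
    tb=P[(P[:,2]<8)&(P[:,2]>-8)&(np.hypot(P[:,0]-c0[0],P[:,1]-c0[1])<200)]; print('table z',np.median(tb[:,2]))
    c,s=np.cos(yaw0),np.sin(yaw0); Q=P-[*c0,np.median(tb[:,2])]; J=np.stack([Q[:,0]*c+Q[:,1]*s,-Q[:,0]*s+Q[:,1]*c,Q[:,2]],1)
    pl=(J[:,2]>8)&(J[:,2]<26)&(abs(J[:,0])<95)&(abs(J[:,1])<85)
    print('plate z',np.median(J[pl,2]),pl.sum())
    def edge(m,i,lo,side,bins,q):  # per-bin extreme along axis i as function of other axis
        o=1-i; xs=[];ys=[]
        for a in np.arange(*bins):
            k=m&(J[:,o]>=a)&(J[:,o]<a+4)
            if k.sum()>4: xs.append(a+2); ys.append(np.percentile(J[k,i],q))
        xs=np.array(xs);ys=np.array(ys)
        if len(xs)<4: return None
        for _ in range(3):
            p=np.polyfit(xs,ys,1); r=abs(ys-np.polyval(p,xs)); k=r<max(1.5,2*np.median(r)); xs,ys=xs[k],ys[k]
        return p.round(4),len(xs)
    print('near edge x(-75)',edge(pl,0,0,0,(-50,55,4),1))
    print('right edge y(-65)',edge(pl,1,0,0,(-65,30,4),1))
    print('left edge y(+65)',edge(pl,1,0,0,(-65,30,4),99))
    fr=(J[:,2]>17)&(J[:,2]<27)&(J[:,1]<-20)&(J[:,1]>-65)&(J[:,0]<45)&(J[:,0]>-70)
    print('R fence inner(-35)',edge(fr,1,0,0,(-60,40,4),98),'outer(-50)',edge(fr,1,0,0,(-60,40,4),2))
    ff=(J[:,2]>17)&(J[:,2]<27)&(J[:,0]>35)&(J[:,0]<80)&(J[:,1]>-30)&(J[:,1]<70)
    print('F fence inner(50)',ff.sum(),edge(ff,0,0,0,(-20,60,4),2),'outer(65)',edge(ff,0,0,0,(-20,60,4),98))
if __name__=='__main__':
    jig(sys.argv[1])
E
python3 jig.py w7
python3 - <<'E'
from h import *
# bracket in tool frame
im,W=wworld('w7'); z=np.load('pics/w7.npz'); R=Ro.from_quat(z['q'],scalar_first=True).as_matrix()
T=(W-z['pos'])@R
u=[(320,228),(320,240),(320,260),(320,280),(320,300),(320,315),(325,328)]
for a in u: print(a,T[a[1],a[0]].round(1),W[a[1],a[0]].round(1))
# scene & side cam: points below/near the grip
for n,f in(('scene','s7'),('side','d7')):
    zz=np.load(f'pics/{f}.npz'); X=(world(n,zz['d']).reshape(-1,3)-z['pos'])@R
    k=np.isfinite(X[:,0])&(X[:,2]>-12)&(X[:,2]<30)&(abs(X[:,0])<40)&(abs(X[:,1])<30); Y=X[k]
    print(n,len(Y),Y.min(0).round(1),Y.max(0).round(1))
    for x in range(-35,36,5):
        m=abs(Y[:,0]-x)<2.5
        if m.sum(): print(x,m.sum(),Y[m,2].max().round(1),Y[m,1].min().round(1),Y[m,1].max().round(1))
E
```

```text
table z 1.0933335820367205
plate z 12.198362903105917 11559
near edge x(-75) (array([-1.27000e-02, -7.59511e+01]), 27)
right edge y(-65) (array([-1.29000e-02, -6.36864e+01]), 24)
left edge y(+65) (array([2.53000e-02, 6.40657e+01]), 24)
R fence inner(-35) (array([ 4.90000e-03, -3.48076e+01]), 25) outer(-50) (array([-4.50000e-03, -4.96459e+01]), 25)
F fence inner(50) 150 None outer(65) None
(320, 228) [ 17.6  -0.5 -10.4] [ 546.6 -242.1  206.7]
(320, 240) [ 19.5  -0.4 -28.6] [ 549.3 -241.4  224.7]
(320, 260) [ 11.8  -0.4 -31.3] [ 557.1 -239.2  225.5]
(320, 280) [  4.2  -0.4 -34.5] [ 565.  -236.9  226.6]
(320, 300) [ -5.   -0.4 -35.7] [ 573.8 -234.4  225.5]
(320, 315) [-11.2  -0.4 -37.9] [ 580.2 -232.6  226.1]
(325, 328) [-176.7    4.7  152.2] [ 6.864e+02 -1.952e+02  5.000e-01]
scene 172 [-33.  -23.9 -11.6] [12.4 25.2 21.2]
-35 3 10.5 -23.9 -5.3
-30 32 12.3 -21.8 21.7
-25 25 10.2 -22.2 21.0
-20 31 14.9 -21.6 22.8
-15 19 16.9 -21.0 18.9
-10 20 15.7 -19.6 25.2
-5 14 20.2 -20.1 -2.2
0 14 21.2 -22.6 -5.4
5 7 17.7 -20.3 -4.3
10 7 20.1 -21.0 -3.7
side 146 [-28.2 -22.8 -11.7] [17.1 23.9 17.1]
-30 1 6.3 3.3 3.3
-25 19 9.5 -22.8 23.8
-20 18 9.6 -22.0 23.9
-15 16 11.0 2.6 20.3
-10 14 10.1 2.2 20.9
-5 15 11.0 4.5 22.7
0 14 13.8 0.8 23.2
5 15 15.8 2.2 22.4
10 18 17.1 1.9 20.6
15 16 16.0 -15.2 22.1
```

Call:
arm_command:
  grip: [0, 0, 0, 0, 0, 0, 0, 0, 0, 0]
  translation:
    - [-0.0044, -0.0019, 0.0176]
    - [-0.0044, -0.0019, 0.0176]
    - [-0.0044, -0.0019, 0.0176]
    - [-0.0044, -0.0019, 0.0176]
    - [-0.0044, -0.0019, 0.0176]
    - [-0.0044, -0.0019, 0.0176]
    - [-0.0044, -0.0019, 0.0176]
    - [-0.0044, -0.0019, 0.0176]
    - [0, 0, 0]
    - [0, 0, 0]
  rot:
    - [0.009, 0, 0]
    - [0, 0, 0]
    - [0, 0, 0]
    - [0, 0, 0]
    - [0, 0, 0]
    - [0, 0, 0]
    - [0, 0, 0]
    - [0, 0, 0]
    - [0, 0, 0]
    - [0, 0, 0]

```text
t: 23.15
eef_pos: [563.7, -252.1, 47.5]
tool_rot: [-0.125, -0.138, 0.982, -0.018]
force: [-0.2, 0.4, -1.9]
finger_gap: 0.107
```

```bash
python3 - <<'E'
from h import *
s=bot.read_state(); R=Ro.from_quat(s['tool_rot'],scalar_first=True).as_matrix(); print(s['eef_pos'],s['joints'].round(2),s['force']); print(R.round(3))
snap('wrist','w8'); im,W=wworld('w8')
b=np.array([-8.2,-.4,15.2]); print('foot',s['eef_pos']+R@b)
c,sn=np.cos(.272),np.sin(.272); J=W-[544,-250,1.1]; J=np.stack([J[...,0]*c+J[...,1]*sn,-J[...,0]*sn+J[...,1]*c,J[...,2]],-1)
f=(s['eef_pos']+R@b-[544,-250,0]); print('foot in jig',f[0]*c+f[1]*sn,-f[0]*sn+f[1]*c,f[2])
E
python3 jig.py w8
```

```text
[ 563.65339297 -252.13587138   47.52302424] [ 0.85  1.07 -0.98  1.5   0.95  1.35  1.51] [-0.21246325  0.4193068  -1.9410317 ]
[[-0.931 -0.275 -0.241]
 [-0.266  0.961 -0.069]
 [ 0.251 -0.    -0.968]]
foot [ 567.7343337  -251.38656234   30.75327592]
foot in jig 22.48924125944041 -7.712015229469163 30.753275915865956
table z 1.1118704603303584
plate z 12.140881951464266 32248
near edge x(-75) (array([-5.80000e-03, -7.61625e+01]), 27)
right edge y(-65) (array([ 5.30000e-03, -6.35076e+01]), 24)
left edge y(+65) (array([1.41000e-02, 6.39187e+01]), 24)
R fence inner(-35) (array([ 5.60000e-03, -3.48382e+01]), 24) outer(-50) (array([ 7.30000e-03, -4.97494e+01]), 25)
F fence inner(50) 0 None outer(65) None
```

View pics/w8.png

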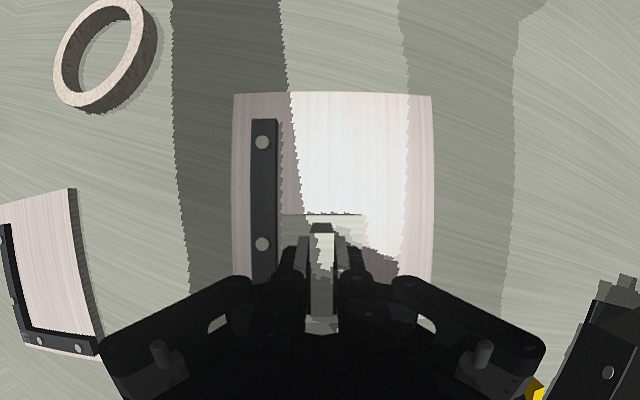

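Call:
arm_command:
  grip: [0, 0, 0, 0, 0, 0, 0, 0, 0, 0]
  translation:
    - [-0.0014, 0, 0.0054]
    - [-0.0014, 0, 0.0054]
    - [-0.0014, 0, 0.0054]
    - [0, 0, 0]
    - [0, -0.002, 0]
    - [0, -0.002, 0]
    - [0, -0.001, 0]
    - [0, 0, 0]
    - [0, 0, 0]
    - [0, 0, 0]
  rot:
    - [0, 0, 0]
    - [0, 0, 0]
    - [0, 0, 0]
    - [0, 0, 0]
    - [0, 0, 0]
    - [0, 0, 0]
    - [0, 0, 0]
    - [0, 0, 0]
    - [0, 0, 0]
    - [0, 0, 0]

```text
t: 24.45
eef_pos: [564.6, -257.0, 30.3]
tool_rot: [-0.125, -0.138, 0.982, -0.018]
force: [-0.0, -0.7, -2.2]
finger_gap: 0.11
```

Call:
arm_command:
  grip: [0, 0, 0, 0, 0, 0, 0, 0, 0, 0]
  translation:
    - [0, -0.001, 0]
    - [0, -0.001, 0]
    - [0, 0, 0]
    - [-0.00194, 0, -0.0005]
    - [-0.00194, 0, -0.0005]
    - [0, 0, 0]
    - [0, 0, 0]
    - [0, 0, 0]
    - [0, 0, 0]
    - [0, 0, 0]
  rot:
    - [0, 0, 0]
    - [0, 0, 0]
    - [0, 0, 0]
    - [0, 0, 0]
    - [0, 0, 0]
    - [0, 0, 0]
    - [0, 0, 0]
    - [0, 0, 0]
    - [0, 0, 0]
    - [0, 0, 0]

```text
t: 25.7
eef_pos: [568.0, -257.0, 29.8]
tool_rot: [-0.127, -0.138, 0.982, -0.017]
force: [-2.7, 3.9, -1.6]
finger_gap: 0.106
```

Call:
arm_command:
  grip: [0, 0, 0, 0, 0, 0, 0, 0, 0, 0]
  translation:
    - [-0.001, 0, -0.00025]
    - [-0.001, 0, -0.00025]
    - [-0.001, 0, -0.00025]
    - [0, 0, 0]
    - [0, 0, 0]
    - [0, 0, 0]
    - [0, 0, 0]
    - [0, 0, 0]
    - [0, 0, 0]
    - [0, 0, 0]
  rot:
    - [0, 0, 0]
    - [0, 0, 0]
    - [0, 0, 0]
    - [0, 0, 0]
    - [0, 0, 0]
    - [0, 0, 0]
    - [0, 0, 0]
    - [0, 0, 0]
    - [0, 0, 0]
    - [0, 0, 0]

```text
t: 26.95
eef_pos: [569.4, -256.6, 29.7]
tool_rot: [-0.128, -0.138, 0.982, -0.017]
force: [-7.6, 3.0, -0.4]
finger_gap: 0.109
```

Both fences are touched (about 6.5 N and 5 N). Next I'll press down.

Call:
arm_command:
  grip: [0, 0, 0, 0, 0, 0, 0, 0, 0, 0]
  translation:
    - [-0.00025, 0, 0.001]
    - [-0.00025, 0, 0.001]
    - [-0.00025, 0, 0.001]
    - [0, 0, 0]
    - [0, 0, 0]
    - [0, 0, 0]
    - [0, 0, 0]
    - [0, 0, 0]
    - [0, 0, 0]
    - [0, 0, 0]
  rot:
    - [0, 0, 0]
    - [0, 0, 0]
    - [0, 0, 0]
    - [0, 0, 0]
    - [0, 0, 0]
    - [0, 0, 0]
    - [0, 0, 0]
    - [0, 0, 0]
    - [0, 0, 0]
    - [0, 0, 0]

```text
t: 28.2
eef_pos: [569.4, -256.6, 29.4]
tool_rot: [-0.129, -0.138, 0.982, -0.017]
force: [-12.8, 4.4, 18.9]
finger_gap: 0.116
```

Call:
arm_command:
  grip: [15, 20, 25, 30, 30, 30, 30, 30, 30, 30]
  translation:
    - [0, 0, 0]
    - [0, 0, 0]
    - [0, 0, 0]
    - [0, 0, 0]
    - [0, 0, -0.005]
    - [0, 0, -0.02]
    - [0, 0, -0.03]
    - [0, 0, -0.04]
    - [0, 0, -0.04]
    - [0, 0, 0]
  rot:
    - [0, 0, 0]
    - [0, 0, 0]
    - [0, 0, 0]
    - [0, 0, 0]
    - [0, 0, 0]
    - [0, 0, 0]
    - [0, 0, 0]
    - [0, 0, 0]
    - [0, 0, 0]
    - [0, 0, 0]

```text
t: 29.45
eef_pos: [607.6, -246.5, 162.8]
tool_rot: [-0.122, -0.138, 0.983, -0.018]
force: [0.2, 0.7, 0.4]
finger_gap: 0.297
```

```bash
cat > chk.py <<'E'
from h import *
import sys
fn=sys.argv[1]
s=bot.read_state(); print(s['eef_pos'],s['joints'].round(2),s['force'].round(1)); print(Ro.from_quat(s['tool_rot'],scalar_first=True).as_matrix().round(3))
snap('wrist',fn); im,W=wworld(fn)
y=.278;c,sn=np.cos(y),np.sin(y); J=W-[544,-250,1.1]; J=np.stack([J[...,0]*c+J[...,1]*sn,-J[...,0]*sn+J[...,1]*c,J[...,2]],-1); J=J[np.isfinite(J[...,0])]
J=J[(abs(J[:,0]-27)<32)&(abs(J[:,1]+12)<32)]
for nm,lo,hi in(('webtop',56,66),('foot',16,19.5)):
    k=J[(J[:,2]>lo)&(J[:,2]<hi)]
    if len(k)>10: print(nm,len(k),np.median(k,0).round(1),np.percentile(k,1,0).round(1),np.percentile(k,99,0).round(1),cv2.minAreaRect(k[:,:2].astype(np.float32)), 'plane',np.linalg.lstsq(np.c_[k[:,:2],np.ones(len(k))],k[:,2],rcond=None)[0].round(4))
E
python3 chk.py w9; python3 jig.py w9
python3 - <<'E'
import cv2
a=cv2.imread('pics/w9.png'); cv2.imwrite('pics/v9.png',cv2.resize(a[110:400,170:470],None,fx=2,fy=2,interpolation=cv2.INTER_CUBIC))
E
```

```text
[ 607.64268455 -246.54387268  162.84920867] [ 0.81  0.98 -1.04  1.34  0.85  1.53  1.59] [0.2 0.7 0.4]
[[-0.932 -0.276 -0.234]
 [-0.267  0.961 -0.07 ]
 [ 0.245 -0.002 -0.97 ]]
webtop 511 [ 26.1 -13.   62. ] [  8.7 -17.9  60.4] [43.5 -8.8 63.6] ((26.116748809814453, -13.342426300048828), (34.94877243041992, 9.158893585205078), 0.11874310672283173) plane [ 3.00000e-03 -1.00000e-04  6.19532e+01]
foot 1495 [26.4 -7.9 18. ] [  4.1 -34.2  16.4] [47.8  8.6 19.3] ((25.92776107788086, -13.158275604248047), (43.86180114746094, 43.717769622802734), 0.02876448631286621) plane [1.00000e-03 8.00000e-04 1.79759e+01]
table z 1.0652955000817883
plate z 12.364398038357152 18270
near edge x(-75) (array([-6.40000e-03, -7.53757e+01]), 27)
right edge y(-65) (array([ 1.40000e-03, -6.36284e+01]), 24)
left edge y(+65) (array([5.50000e-03, 6.36058e+01]), 24)
R fence inner(-35) (array([  0.2083, -26.4802]), 19) outer(-50) (array([ 3.00000e-03, -4.90707e+01]), 25)
F fence inner(50) 1942 (array([ 0.2083, 39.5364]), 17) outer(65) (array([-1.09000e-02,  6.29785e+01]), 20)
```

View pics/v9.png

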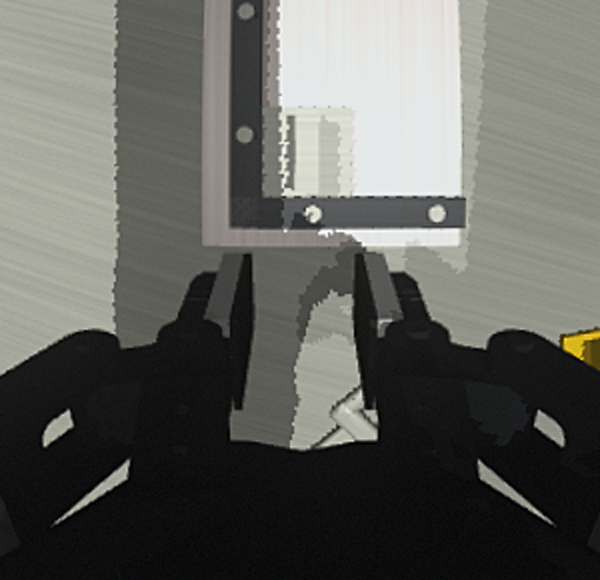

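The bracket sits flat in the corner: plane slopes ≤0.001, rotation within 0.1° of the jig, and foot edges at the fence faces (x 47.9, y -35.0 in the jig frame). No gap is visible. Now I'll go back to shut the bin.

Call:
arm_command:
  grip: [0, 0, 0, 0, 0, 0, 0, 0, 0, 0]
  translation:
    - [0, 0, -0.01]
    - [0, 0, -0.01]
    - [0, 0, -0.01]
    - [0, 0, -0.01]
    - [0, 0, 0]
    - [0, 0, 0]
    - [0, 0, 0]
    - [0, 0, 0]
    - [0, 0, 0]
    - [0, 0, 0]
  rot:
    - [0, -0.048, 0.06]
    - [0, -0.048, 0.06]
    - [0, -0.048, 0.06]
    - [0, -0.048, 0.06]
    - [0, -0.048, 0.06]
    - [0, 0, 0]
    - [0, 0, 0]
    - [0, 0, 0]
    - [0, 0, 0]
    - [0, 0, 0]

```text
t: 30.75
eef_pos: [611.6, -245.4, 197.0]
tool_rot: [-0.003, 0.009, 1.0, -0.019]
force: [0.7, -0.4, 0.8]
finger_gap: -0.003
```

Run:
```python
from h import *
s=bot.read_state(); R=Ro.from_quat(s['tool_rot'],scalar_first=True).as_matrix(); print(s['eef_pos'],s['joints'].round(2)); print(R.round(3)); print(R.T@(np.array([480,84,205])-s['eef_pos']))
```

```text
[ 611.59369172 -245.39688947  197.04888064] [ 0.95  0.85 -1.1   1.51  0.82  1.28  1.29]
[[-1.     0.018 -0.007]
 [ 0.018  0.999 -0.039]
 [ 0.007 -0.039 -0.999]]
[137.54960563 326.45111725 -19.80416197]
```

Call:
arm_command:
  grip: [0, 0, 0, 0, 0, 0, 0, 0, 0, 0]
  translation:
    - [0.02, 0.04, -0.0025]
    - [0.02, 0.04, -0.0025]
    - [0.02, 0.04, -0.0025]
    - [0.02, 0.04, -0.0025]
    - [0.02, 0.04, -0.0025]
    - [0.02, 0.04, -0.0025]
    - [0.0175, 0.04, -0.0025]
    - [0, 0.04, -0.0025]
    - [0, 0.006, 0]
    - [0, 0, 0]
  rot:
    - [0, 0, 0]
    - [0, 0, 0]
    - [0, 0, 0]
    - [0, 0, 0]
    - [0, 0, 0]
    - [0, 0, 0]
    - [0, 0, 0]
    - [0, 0, 0]
    - [0, 0, 0]
    - [0.039, 0, 0]

```text
t: 32.0
eef_pos: [480.2, 82.9, 205.1]
tool_rot: [-0.004, 0.009, 0.999, -0.04]
force: [-0.5, 0.4, -0.0]
finger_gap: -0.001
```

Run:
```python
from h import *
s=bot.read_state(); R=Ro.from_quat(s['tool_rot'],scalar_first=True).as_matrix(); print(s['eef_pos'],s['joints'].round(2)); print(R.round(3)); print(R.T@(np.array([480,84,75])-s['eef_pos']))
```

```text
[480.1978837   82.86155034 205.08737567] [ 0.57  0.59 -1.17  1.92  0.68  1.13  0.66]
[[-1.     0.018 -0.008]
 [ 0.019  0.997 -0.079]
 [ 0.007 -0.079 -0.997]]
[ -0.63831806  11.46846575 129.58444111]
```

Call:
arm_command:
  grip: [0, 0, 0, 0, 0, 0, 0, 0, 0, 0]
  translation:
    - [0, 0.001, 0]
    - [0, 0, 0.02]
    - [0, 0, 0.02]
    - [0, 0, 0.02]
    - [0, 0, 0.02]
    - [0, 0, 0.025]
    - [0, 0, 0.025]
    - [0, 0, 0]
    - [0, 0, 0]
    - [0, 0, 0]
  rot:
    - [-0.079, 0, 0]
    - [0, 0, 0]
    - [0, 0, 0]
    - [0, 0, 0]
    - [0, 0, 0]
    - [0, 0, 0]
    - [0, 0, 0]
    - [0, 0, 0]
    - [0, 0, 0]
    - [0, 0, 0]

```text
t: 33.25
eef_pos: [479.9, 84.8, 75.9]
tool_rot: [-0.002, 0.009, 1.0, 0.001]
force: [0.2, 0.1, -0.3]
finger_gap: -0.001
```

Call:
arm_command:
  grip: [0, 0, 0, 0, 0, 0, 0, 0, 0, 0]
  translation:
    - [-0.004, 0, 0]
    - [-0.004, 0, 0]
    - [-0.004, 0, 0]
    - [-0.004, 0, 0]
    - [-0.004, 0, 0]
    - [-0.004, 0, 0]
    - [-0.004, 0, 0]
    - [-0.004, 0, 0]
    - [-0.004, 0, 0]
    - [-0.004, 0, 0]
  rot:
    - [0, 0, 0]
    - [0, 0, 0]
    - [0, 0, 0]
    - [0, 0, 0]
    - [0, 0, 0]
    - [0, 0, 0]
    - [0, 0, 0]
    - [0, 0, 0]
    - [0, 0, 0]
    - [0, 0, 0]

```text
t: 34.5
eef_pos: [511.6, 84.0, 74.1]
tool_rot: [-0.01, 0.008, 1.0, -0.001]
force: [-28.6, -2.4, 23.7]
finger_gap: -0.001
```

Pushing straight in jams by friction, so I'll follow the tab edge's arc (up and in) with lighter preload.

Call:
arm_command:
  grip: [0, 0, 0, 0, 0, 0, 0, 0, 0, 0]
  translation:
    - [0.002, 0, -0.003]
    - [-0.002, 0, -0.004]
    - [-0.0028, 0, -0.0058]
    - [-0.0035, 0, -0.0054]
    - [-0.0035, 0, -0.0054]
    - [-0.0042, 0, -0.0048]
    - [-0.0042, 0, -0.0048]
    - [0, 0, 0]
    - [0, 0, 0]
    - [0, 0, 0]
  rot:
    - [0, 0, 0]
    - [0, 0, 0]
    - [0, 0, 0]
    - [0, 0, 0]
    - [0, 0, 0]
    - [0, 0, 0]
    - [0, 0, 0]
    - [0, 0, 0]
    - [0, 0, 0]
    - [0, 0, 0]

```text
t: 35.75
eef_pos: [534.5, 83.6, 107.7]
tool_rot: [-0.006, 0.009, 1.0, -0.0]
force: [-9.6, -0.7, 8.1]
finger_gap: 0.004
```

Call:
arm_command:
  grip: [0, 0, 0, 0, 0, 0, 0, 0, 0, 0]
  translation:
    - [-0.0045, 0, -0.004]
    - [-0.0045, 0, -0.004]
    - [-0.005, 0, -0.0035]
    - [-0.005, 0, -0.0025]
    - [0, 0, 0]
    - [0, 0, 0]
    - [0, 0, 0]
    - [0, 0, 0]
    - [0, 0, 0]
    - [0, 0, 0]
  rot:
    - [0, 0, 0]
    - [0, 0, 0]
    - [0, 0, 0]
    - [0, 0, 0]
    - [0, 0, 0]
    - [0, 0, 0]
    - [0, 0, 0]
    - [0, 0, 0]
    - [0, 0, 0]
    - [0, 0, 0]

```text
t: 37.0
eef_pos: [551.9, 83.2, 120.5]
tool_rot: [-0.008, 0.008, 1.0, -0.001]
force: [-11.0, 0.7, 3.3]
finger_gap: -0.002
```

Call:
arm_command:
  grip: [0, 0, 0, 0, 0, 0, 0, 0, 0, 0]
  translation:
    - [-0.001, 0, 0]
    - [-0.001, 0, 0]
    - [0, 0, 0]
    - [0, 0, 0]
    - [0, 0, 0]
    - [0, 0, 0]
    - [0, 0, 0]
    - [0, 0, 0]
    - [0, 0, 0]
    - [0, 0, 0]
  rot:
    - [0, 0, 0]
    - [0, 0, 0]
    - [0, 0, 0]
    - [0, 0, 0]
    - [0, 0, 0]
    - [0, 0, 0]
    - [0, 0, 0]
    - [0, 0, 0]
    - [0, 0, 0]
    - [0, 0, 0]

```text
t: 38.25
eef_pos: [551.9, 83.2, 120.5]
tool_rot: [-0.01, 0.008, 1.0, -0.001]
force: [-18.4, -1.6, 9.8]
finger_gap: 0.003
```

Call:
arm_command:
  grip: [0, 0, 0, 0, 0, 0, 0, 0, 0, 0]
  translation:
    - [0.015, 0, 0]
    - [0.02, 0, 0]
    - [0.01, 0, 0]
    - [0, 0, -0.02]
    - [0, 0, -0.03]
    - [0, 0, -0.03]
    - [0, 0, -0.02]
    - [0, 0, 0]
    - [0, 0, 0]
    - [0, 0, 0]
  rot:
    - [0, 0, 0]
    - [0, 0, 0]
    - [0, 0, 0]
    - [0, 0, 0]
    - [0, 0, 0]
    - [0, 0, 0]
    - [0, 0, 0]
    - [0, 0, 0]
    - [0, 0, 0]
    - [0, 0, 0]

```text
t: 39.5
eef_pos: [513.8, 83.5, 221.2]
tool_rot: [-0.004, 0.009, 1.0, 0.0]
force: [0.1, -0.3, 0.4]
finger_gap: -0.001
```

Run:
```python
from h import *
s=bot.read_state(); print(s['eef_pos'],s['force'].round(1),s['t'])
snap('side','dz'); snap('scene','sz'); snap('wrist','wz')
for n,X in(('w1',wworld('w1')[1]),('now wrist',wworld('wz')[1]),('side0',world('side',np.load('pics/side0.npz')['d'])),('side now',world('side',np.load('pics/dz.npz')['d']))):
  P=X.reshape(-1,3); P=P[np.isfinite(P[:,0])]
  for lo,hi in((20,140),(150,270)):
    Q=P[(P[:,2]>122)&(P[:,2]<148)&(P[:,0]>530)&(P[:,0]<600)&(P[:,1]>lo)&(P[:,1]<hi)]
    if len(Q): print(n,lo,len(Q),np.percentile(Q,2,0).round(1),np.percentile(Q,98,0).round(1))
  k=P[(P[:,0]>560)&(P[:,0]<650)&(P[:,1]>25)&(P[:,1]<32)&(P[:,2]>85)&(P[:,2]<105)]
  if len(k)>10: print('side wall top slope',np.polyfit(k[:,0],k[:,2],1),len(k))
a=cv2.imread('pics/dz.png')[110:350,220:420]; b=cv2.imread('pics/sz.png')[150:330,150:450]
o=np.zeros((600,800,3),np.uint8); o[:480,:400]=cv2.resize(a,(400,480)); o[:240,400:]=cv2.resize(b,(400,240)); o[240:490,400:]=cv2.resize(cv2.imread('pics/wz.png'),(400,250)); cv2.imwrite('pics/vz.png',o)
```

```text
[513.83871335  83.49888124 221.18490412] [ 0.1 -0.3  0.4] 39.5
w1 20 900 [563.2  63.5 128.3] [570.9 107.1 142.5]
w1 150 656 [566.1 192.6 127.5] [573.6 221.  142.5]
side wall top slope [-9.47921048e-04  9.33535817e+01] 596
now wrist 150 769 [564.9 192.9 122.6] [573.2 236.  142.2]
side wall top slope [-4.91942193e-02  1.23513972e+02] 219
side0 20 74 [563.1  61.7 124.3] [570.8 106.1 143.3]
side0 150 98 [566.  194.3 123.3] [573.9 237.4 142.9]
side wall top slope [-1.94893522e-02  1.04476857e+02] 84
side now 20 72 [562.8  61.5 125. ] [570.9 106.9 143.3]
side now 150 97 [566.1 195.1 123.6] [574.  237.4 143.2]
side wall top slope [-2.27777975e-03  9.29555091e+01] 87
```

View pics/vz.png

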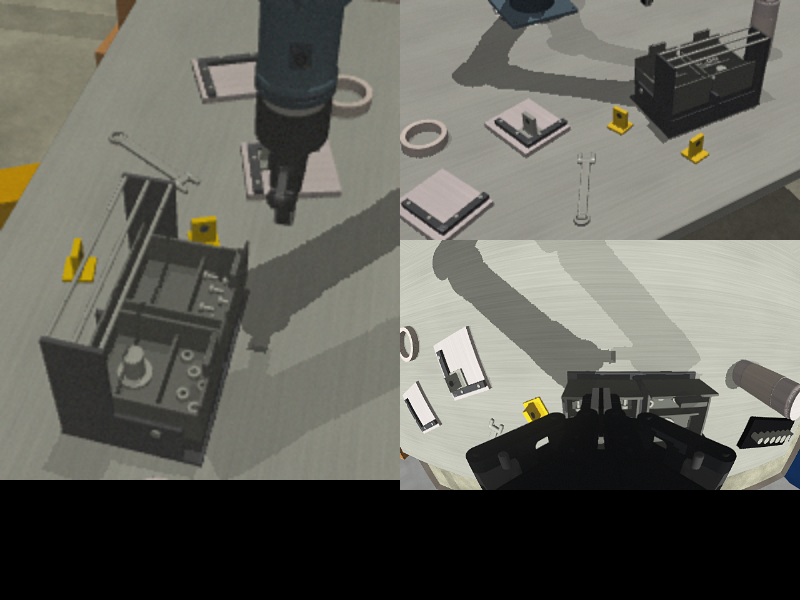

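The pictures show the right bin empty and back at its start tab position (side camera 562.8–570.9 against 563.1–570.8). The bracket is in the jig corner and the bystanders are unmoved. I'm handing in.

```bash
python3 -c "
from workcell import bot
print(bot.hand_in())"
```

```text
the job is handed in; nothing more can be done
None
```

I tipped the right bin to its stop, took the grey bracket out of its pocket and seated it in the corner of the left-hand jig. I then pushed the bin shut and handed in at about 39.7 s.

**Tipping:**
- The first pull stopped at about 0.63 rad because the arm reached a joint limit.
- A second push on the tab brought the bin to about 0.65 rad. The force was rising with no more movement, so I took that as the stop.

**Bracket:**
- I felt about 5 N and 6.5 N of contact against the two fences, then pressed the bracket onto the plate with about 19 N before letting go.
- The check after letting go showed the foot flat, square to the jig within about 0.1°, and with no gap visible at either fence. The far fence's inner face could only be inferred from its outer edge, to about 0.5 mm.

**Shutting:**
- The first straight push jammed by friction at about 37 N in total (28.6 N sideways and 23.7 N upward at the wrist), through the fingertips. I then followed the arc of the tab instead.
- The bin stopped against its shut stop. Its tab measures within 0.3 mm of where it started in the side camera.
- The wrist camera's last view had that tab hidden by the gripper. Its fit of the bin's side wall (slope -0.05) disagreed with the side camera's (-0.002). I put that down to the gripper partly blocking the view and relied on the side camera.

The other bin, its bush and the things on the bench look unmoved, and the arm was clear of everything at the end.

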